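# Lock the new filter cartridge into the water dispenser

### The job

Fit the new water filter: take the white cartridge with the blue grip, lower it into the open well of the filter dispenser feel its pins into the entry slots at the white marks, press it down gently against the spring and turn it clockwise to the stop at the blue marks, then let it rise into its locking notches and let go. Do not force it - the plastic pins and collar crack under a hard push or twist - and leave the spent cartridge and the other things on the worktop where they are.

Things in the scene. Friction and masses are not known exactly. Their poses are not given: they have to be found in the camera images.
- new_cartridge: The new filter cartridge, loose, standing upright: white cylinder with two blue bands, 48 mm wide, flat top 98 mm above the foot, the lowest 12 mm tapering to 34 mm; 0.15 to 0.26 kg. A blue grip bar stands on top and two bayonet pins stick out near it, both along its x axis; a half turn changes nothing. Origin: centre of the underside; z up along its axis.
- new_cartridge_grip (a point): Point on the new cartridge's axis inside its blue grip bar, 120 mm above the foot, 22 mm above the cylinder's flat top: place for the TCP, pointing down and closing along the cartridge's y. The bar is 44 mm long (x), 14 mm thick (y), 98 to 126 mm above the foot. Same axes as the cartridge.
- new_cartridge_pin (a point): Outer end of one of the two round bayonet pins of the new cartridge: 33 mm from the axis along its +x (the other along -x), 72 mm above the foot. Pins are 9 mm in diameter.
- filter_unit: White and black countertop filter dispenser, 188 mm deep, 120 mm wide and high, fixed, on levelling feet that raise it 0 to 10 mm; overhanging spout at its front (-x, towards the robot). Origin: centre of its underside; y to its left, z up. The open filter well is in its top, 35 mm behind the origin.
- well (a point): Centre of the mouth of the filter well, level with the top of its grey bayonet ring, 120 mm above the dispenser's origin; axes of the dispenser. Bore 51 mm wide. The ring was screwed in by hand: it is firm, but its slots point up to 20 degrees either way of nominal, which is 10 degrees clockwise of the dispenser's x axis seen from above (cartridge x at yaw -0.175 rad here, either way round).
- rim (a point): Underside of the ring's 10 mm thick rim, on the well's axis. The rim has two 12 mm wide entry slots facing each other, beside white marks (pins enter within 0.05 rad; off the slots they land on the rim's top, foot 67.5 mm below the mouth), and two 4 mm deep locking notches underneath, at the blue marks, 80 degrees clockwise of the slots; a hard stop comes 3 degrees after the notch's middle.
- seat (a point): Top of the spring-loaded valve seat when up, on the well's axis, 79.5 mm below the mouth; a cartridge in the slots stands on it. It pushes with 4 N plus 1 N per mm pressed. Pressed 7 to 10 mm (11 to 14 N) the pins pass under the rim and turn clockwise only; at 10 mm they meet a hard floor. Locked and let go: 3 mm down. Over 40 N between cartridge and dispenser cracks the plastic.
- old_cartridge: The spent cartridge, same shape and size, yellow-brown with a grey grip, standing on the worktop; leave it. Origin: centre of the underside.
- glass: Small clear glass, 48 mm wide, 58 mm high, under the spout; leave it. Origin: centre of the underside.
- mug: Blue and white mug, 78 mm wide, 92 mm high; leave it. Origin: centre of the underside.
- lemon: Lemon, 78 mm long, 55 mm thick; leave it. Origin: centre of the underside.
- garlic: Garlic bulb, 60 mm; leave it. Origin: centre of the underside.
- teaspoon: Teaspoon with a red handle, 132 mm long, lying on the worktop; leave it.

How it is judged:
On the way, in this order (a step that is already met when the one before it is completed fails the run):
1. the new cartridge sits in the well, upright, with its pins in the entry slots (z of new_cartridge in the frame of well below -0.0765 m and angle between the x axis of new_cartridge and the y axis of well, either way round above 1 rad and horizontal distance between new_cartridge and well below 0.004 m and angle between new_cartridge's own z axis and vertical below 0.08 rad), for 0.1 s.
2. it is pressed down until the pins are under the rim, and turned there at least halfway to the notches (z of new_cartridge in the frame of well below -0.085 m and angle between the x axis of new_cartridge and the y axis of well, either way round below 0.8 rad), for 0.1 s.
At the end, for the whole second after the job is handed in: The new cartridge is locked: turned through and risen into the notches (origin 80.8 to 84.8 mm below the well's mouth, grip within 0.45 rad of the dispenser's y axis, as the ring may point), upright within 0.06 rad, within 3 mm of the well's axis, released and still (z of new_cartridge in the frame of well between -0.0848 and -0.0808 m and angle between the x axis of new_cartridge and the y axis of well, either way round below 0.45 rad and horizontal distance between new_cartridge and well below 0.003 m and angle between new_cartridge's own z axis and vertical below 0.06 rad and linear speed of new_cartridge below 0.01 m/s); the robot touches nothing.
It fails at once if the contact force between the new cartridge and the dispenser passes 40 N (contact force between new_cartridge and filter_unit above 40 N).
It fails at once if the spent cartridge, the glass, the mug, the lemon, the garlic or the teaspoon is shifted by more than 20 mm (distance of any of old_cartridge, glass, mug, lemon, garlic, teaspoon from where it was at the start of the episode above 0.02 m).
It also fails if it takes over 72 s, if anything falls off the work surface, if the arm or the gripper's body presses on something with over 40 N, if the wrist force passes 120 N, or if a joint passes its speed limit or range.

### The arm

A 6-joint arm with a two-finger parallel gripper is mounted at the origin on a cart in front of the work surface, level with it; the furniture and walls round the work are solid. World frame = base frame: x ahead of the robot, y to its left, z up, the work surface at z = 0. Lengths are in m, angles in rad, forces in N, time in s.
With the tool pointing down it reaches from about 0.35 to 0.95 m from the base axis. Payload 17.4 kg.
Tool frame: the origin (TCP) lies between the finger pads, 19 mm behind the fingertips; this is the grasp point; z points along the fingers, y is the line along which they close (so a half turn about z gives the same grasp; the last joint's range is limited). The gripper opens to 93 mm and grips with 3 to 60 N. Pads are 15 mm wide; open, the fingers measure 128 mm over their backs; the gripper's body (75 mm by 188 mm) begins 65 mm behind the grasp point.
Start: joints at [-1.179, 0.116, 1.442, -0, 1.584, -0.038], TCP at [0.281, -0.614, 0.237] pointing down, gripper open.
Joint ranges: [-2.83, 2.83], [-0.83, 2.19], [0.07, 2.5], [-1.14, 4.28], [0.01, 3], [-2.97, 2.97]. Speed limits (rad/s): [1.89, 1.89, 2.22, 3.14, 3.14, 3.14].

### API

Orientations are given as a unit quaternion [w, x, y, z].
In Python, from bench import * gives the robot as it stands.
- The arm moves only by the tool send_rows, never from a script. Its argument "motion" is a list of rows, each a list of 7 numbers: the shift along the tool's x, y, z as a fraction of full scale, then the turn, a rotation vector about the tool's x, y, z as a fraction of full scale, then the finger opening in mm, from 0 to 93. A call has 1 to 20 rows; each row shifts and turns the commanded pose from where the row before left it, along the tool's axes as they then stand; what a row does not reach is not made up. Full scale, the value 1, is 0.05 m for a shift and 4 degrees for a turn. A row lasts 1/10 s, in which the tool goes at most 50 mm and 8.59 degrees, less where a joint would pass 70% of its speed; a pose out of reach is approached as far as the arm can. A call with a number of a shift or a turn outside -1 to 1 is refused whole. A call with a gripper value outside its range is refused whole. The fingers move at their own pace and stop on an object; "newtons" is the grip in N (left out, the last holds). Time passes only in rows, so rows that do not move let the fingers close. It gives the time, the measured TCP pose, the force, the opening and the grip force at its end, in the units of the state.
- observe(): the state, without advancing time (a new reading comes with each control period).
- capture(name): name is "side" or "top" or "wrist"; returns (picture, depth): 480x640x3 uint8, blue, green, red; 480x640 float32, m along the optical axis (not along the pixel's ray), 0 where there is no reading.
- camera_params(name): a dict with "camera_matrix" (3x3 intrinsics, pixels), "xyz" and "rotation" of the camera in the world. Camera axes: x right, y down, z forward; pixel columns grow to the right and rows downward; lengths in m; the calibration is good to about 2 mm. The wrist camera is an equidistant fisheye: a pixel r from the principal point sees the ray r / f radians off the axis. A picture is of the moment at which its call begins: read the wrist's pose just before it. camera_params takes no time and is no camera call; for the wrist camera it gives the pose at the moment of the call.
- close_job(): hands the job in; it is judged then, once.
The state is a dict: "time": time; "qpos": joint angles; "joint_vel": joint speeds; "effort": joint torques, N m; "tcp_pos": TCP position; "orientation": TCP orientation; "ft_force": force on the tool from outside, world axes, zero at the start; "wrist_torque": the same for the moment, N m; "grip_width": finger opening in m; "grasp_force": force on a finger pad.
Only numpy, scipy, OpenCV 4.12 (cv2) and the standard library are available. Lean on these libraries where they do the work, as an engineer would, in place of code of your own. Each camera call takes 0.05 s, during which the arm holds its last target. There are 200 camera calls.

## Working session

There is one attempt and no reset: what is moved stays moved. The work goes in short steps, Python scripts to look and compute and a tool call to move; the robot and the scene stay as the last step left them, time stands still between calls to the robot, and variables do not carry over. Pictures are saved under pics/ and viewed, at most 10 in all, crops included, and the job is handed in when it is done.

Besides the shell and the picture viewer there is one more tool, called after "Request:" in YAML: its name, and indented under it one key for each argument. send_rows: Moves the arm, as the interface text tells. Shift numbers are shares of 0.05 m and turn numbers shares of 4 degrees, none past 1 either way. Its arguments: {"type":"object","properties":{"motion":{"type":"array"},"newtons":{"type":"number"}},"required":["motion"]}

```bash
mkdir -p pics; cat > h.py <<'E'
from bench import *
import numpy as np, cv2
from scipy.spatial.transform import Rotation as R
def grab(n,f=None):
    p=camera_params(n); im,d=capture(n)
    if f: cv2.imwrite('pics/'+f,im)
    np.savez('last_%s.npz'%n,im=im,d=d,K=p['camera_matrix'],t=p['xyz'],R=np.array(p['rotation']))
    return im,d,p
def Rm(r):
    r=np.array(r); return r if r.shape==(3,3) else R.from_quat(np.roll(r,-1)).as_matrix()
def ray(p,u,v,fish=False):
    K=np.array(p['camera_matrix']); x=(u-K[0,2])/K[0,0]; y=(v-K[1,2])/K[1,1]
    if fish:
        r=np.hypot(x,y); s=np.sin(r)/r if r>1e-9 else 1; d=np.array([x*s,y*s,np.cos(r)])
    else: d=np.array([x,y,1.])
    return np.array(p['xyz']),Rm(p['rotation'])@d
def onz(p,u,v,z,fish=False):
    o,d=ray(p,u,v,fish); return o+d*(z-o[2])/d[2]
def cross(r1,r2):
    (o1,d1),(o2,d2)=r1,r2
    s=np.linalg.lstsq(np.c_[d1,-d2],o2-o1,rcond=None)[0]
    a,b=o1+d1*s[0],o2+d2*s[1]; return (a+b)/2,np.linalg.norm(a-b)
E
python3 - <<'E'
from h import *
for n in('top','side'):
    im,d,p=grab(n,n+'0.png'); print(n,{k:np.round(np.array(v),3).tolist() for k,v in p.items()})
s=observe();print(s['orientation'],s['ft_force'],s['time'])
E
```

```text
top {'camera_matrix': [[569.252, 0.0, 328.132], [0.0, 569.252, 246.548], [0.0, 0.0, 1.0]], 'xyz': [0.48, -0.193, 1.452], 'rotation': [-0.018, 0.717, -0.696, 0.016]}
side {'camera_matrix': [[480.488, 0.0, 315.185], [0.0, 480.488, 236.374], [0.0, 0.0, 1.0]], 'xyz': [0.542, 0.994, 0.632], 'rotation': [0.008, -0.0, 0.84, -0.542]}
[-4.98685397e-04  9.76999442e-01  2.13241257e-01 -9.36041680e-05] [-1.05633067  0.34689429 -0.01385249] 0.1
```

View pics/top0.png

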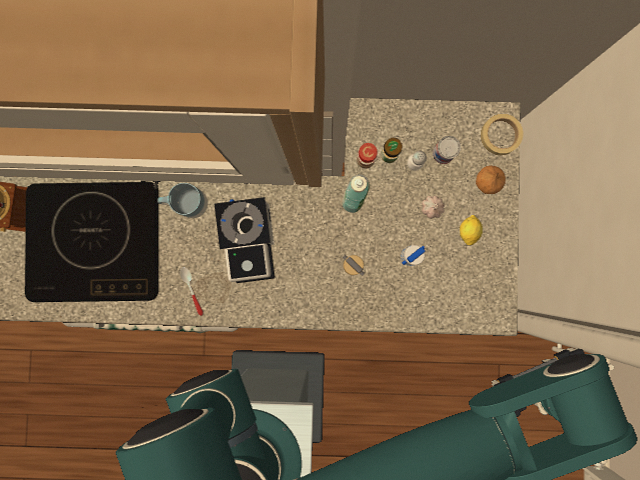

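View pics/side0.png

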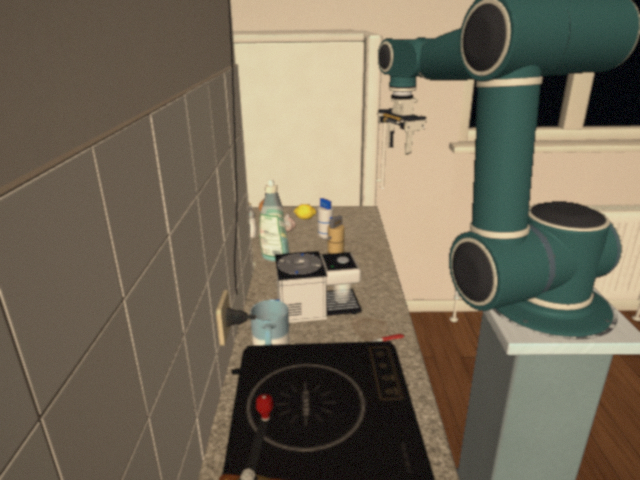

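The top view shows the new cartridge at about (413,256), with its bar running from (403,263) to (424,248). The well is at about (243,222), and the spent cartridge at (353,265). In the side view the cartridge is at about (325,215) and the well at about (300,264). A cabinet overhangs the area behind the dispenser.

```bash
python3 - <<'E'
from h import *
def load(n):
    z=np.load('last_%s.npz'%n); return z['im'],z['d'],dict(camera_matrix=z['K'],xyz=z['t'],rotation=z['R'])
it,dt,pt=load('top'); is_,ds,ps=load('side')
def blue(im,box):
    h=cv2.cvtColor(im,cv2.COLOR_BGR2HSV); m=cv2.inRange(h,(105,130,60),(130,255,255))
    x0,y0,x1,y1=box; k=np.zeros_like(m);k[y0:y1,x0:x1]=m[y0:y1,x0:x1]
    return k
k=blue(it,(395,235,435,275)); pts=cv2.findNonZero(k); r=cv2.minAreaRect(pts);print('bar top',r,len(pts))
k2=blue(is_,(310,190,340,225)); q=cv2.findNonZero(k2).reshape(-1,2);print('side blue',q.min(0),q.max(0),len(q))
c=r[0]
box=cv2.boxPoints(r)
for z in(.126,):
    P=[onz(pt,*b,z) for b in box]; print(np.round(P,4).tolist()); print('c',onz(pt,*c,z))
    e=[P[i+1]-P[i] for i in(0,1)];e=max(e,key=np.linalg.norm);print('bar yaw',np.arctan2(e[1],e[0]),np.linalg.norm(e))
t=q[q[:,1]<q[:,1].min()+4].mean(0); print('cross top bar',cross(ray(pt,*c),ray(ps,*t)))
# depth-based 3D
def pc(p,d,u,v):
    o,dr=ray(p,u,v); return o+dr*d[v,u]
for u,v in[(413,256),(243,205),(225,222),(262,222),(243,240),(310,150),(150,140),(250,170),(150,60),(300,182),(325,60),(250,262)]: print('top',u,v,np.round(pc(pt,dt,u,v),3))
for u,v in[(300,264),(300,255),(282,264),(323,262)]: print('side',u,v,np.round(pc(ps,ds,u,v),3))
# dispenser edges crop
cv2.imwrite('pics/c1.png',np.hstack([cv2.resize(it[185:295,200:300],None,fx=4,fy=4,interpolation=2),cv2.resize(is_[235:345,262:362],None,fx=4,fy=4,interpolation=2)]))
E
```

```text
bar top ((413.86590576171875, 255.7073211669922), (5.309908390045166, 26.39336585998535), 51.34019470214844) 117
side blue [321 199] [329 207] 64
[[0.512, -0.361, 0.126], [0.5518, -0.4081, 0.126], [0.5423, -0.416, 0.126], [0.5026, -0.3689, 0.126]]
c [ 0.5271576  -0.38851044  0.126     ]
bar yaw -0.8691027646251461 0.06167581947763047
cross top bar (array([ 0.53101645, -0.3889055 ,  0.12395813]), np.float64(0.007568629267304041))
top 413 256 [ 0.526 -0.386  0.126]
top 243 205 [0.635 0.015 0.117]
top 225 222 [0.594 0.055 0.12 ]
top 262 222 [ 0.596 -0.032  0.122]
top 243 240 [0.553 0.012 0.117]
top 310 150 [ 0.593 -0.172  0.934]
top 150 140 [0.643 0.039 0.736]
top 250 170 [ 0.594 -0.1    0.815]
top 150 60 [ 0.628 -0.062  1.054]
top 300 182 [ 0.595 -0.153  0.733]
top 325 60 [ 0.745 -0.18   0.756]
top 250 262 [ 0.501 -0.007  0.121]
side 300 264 [ 0.595 -0.017  0.102]
side 300 255 [ 0.594 -0.02   0.125]
side 282 264 [0.634 0.021 0.122]
side 323 262 [0.54  0.006 0.119]
```

View pics/c1.png

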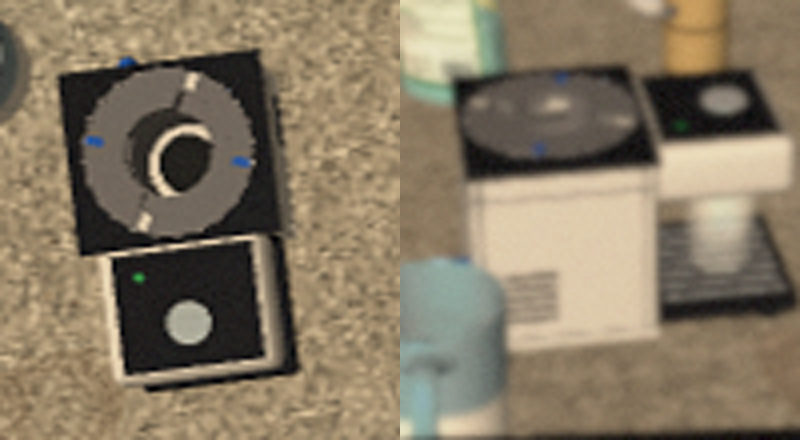

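Request:
send_rows:
  motion:
    - [0.53, -0.17, -0.05, 0, 0, 0, 93]
    - [0.53, -0.17, -0.05, 0, 0, 0, 93]
    - [0.53, -0.17, -0.05, 0, 0, 0, 93]
    - [0.53, -0.17, -0.05, 0, 0, 0, 93]
    - [0.53, -0.17, -0.05, 0, 0, 0, 93]
    - [0.53, -0.17, -0.05, 0, 0, 0, 93]
    - [0.53, -0.17, -0.05, 0, 0, 0, 93]
    - [0.53, -0.17, -0.05, 0, 0, 0, 93]
    - [0.53, -0.17, -0.05, 0, 0, 0, 93]
    - [0.53, -0.17, -0.05, 0, 0, 0, 93]
    - [0.53, -0.17, -0.05, 0, 0, 0, 93]
    - [0.53, -0.17, -0.05, 0, 0, 0, 93]
    - [0, 0, 0, 0, 0, -1, 93]
    - [0, 0, 0, 0, 0, -1, 93]
    - [0, 0, 0, 0, 0, -1, 93]
    - [0, 0, 0, 0, 0, -1, 93]
    - [0, 0, 0, 0, 0, -1, 93]
    - [0, 0, 0, 0, 0, -1, 93]
    - [0, 0, 0, 0, 0, -1, 93]
    - [0, 0, 0, 0, 0, -1, 93]

```text
time: 2.1
tcp_pos: [0.5278, -0.3883, 0.267]
orientation: [-0.0, 0.88, 0.476, -0.0]
ft_force: [-0.3, -0.5, 0.2]
grip_width: 0.0929
grasp_force: 0.0
```

Request:
send_rows:
  motion:
    - [0, 0, 0, 0, 0, -1, 93]
    - [0, 0, 0, 0, 0, -1, 93]
    - [0, 0, 0, 0, 0, -1, 93]
    - [0, 0, 0, 0, 0, -1, 93]
    - [0, 0, 0, 0, 0, -1, 93]
    - [0, 0, 0, 0, 0, -1, 93]
    - [0, 0, 0, 0, 0, -1, 93]
    - [0, 0, 0, 0, 0, -1, 93]
    - [0, 0, 0, 0, 0, -1, 93]
    - [0, 0, 0, 0, 0, -1, 93]
    - [0, 0, 0, 0, 0, -1, 93]
    - [0, 0, 0, 0, 0, -1, 93]
    - [0, 0, 0, 0, 0, -1, 93]
    - [0, 0, 0, 0, 0, -1, 93]
    - [0, 0, 0, 0, 0, -1, 93]
    - [0, 0, 0, 0, 0, -1, 93]
    - [0, 0, 0, 0, 0, -1, 93]
    - [0, 0, 0, 0, 0, -1, 93]
    - [0, 0, 0, 0, 0, -0.4, 93]
    - [0, 0, 0, 0, 0, 0, 93]

```text
time: 4.1
tcp_pos: [0.5278, -0.3883, 0.2672]
orientation: [-0.0, 0.421, 0.907, 0.0]
ft_force: [-0.3, 1.3, -0.1]
grip_width: 0.0927
grasp_force: 0.0
```

```bash
python3 - <<'E'
from h import *
s=observe();print(s['time'],s['tcp_pos'],s['orientation'],s['qpos'])
im,d,p=grab('wrist','w1.png');print({k:np.round(np.array(v),3).tolist() for k,v in p.items()})
E
```

```text
4.1 [ 0.52779951 -0.38834647  0.26717274] [-2.05568562e-04  4.21017097e-01  9.07052677e-01  5.54559438e-05] [-6.73270027e-01  6.73554277e-02  1.44579671e+00  1.05742398e-05
  1.62886622e+00 -1.37493302e+00]
{'camera_matrix': [[371.648, 0.0, 320.722], [0.0, 371.648, 236.446], [0.0, 0.0, 1.0]], 'xyz': [0.477, -0.327, 0.413], 'rotation': [0.136, 0.929, 0.339, 0.049]}
```

View pics/w1.png

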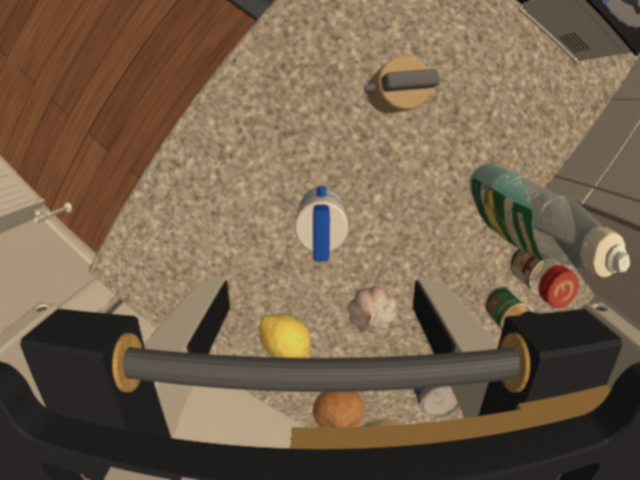

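The wrist view shows the blue bar at about (321,232) between rows 205 and 260, already in line with the fingers. The upper pin is at (321,191).

```bash
python3 - <<'E'
from h import *
z=np.load('last_wrist.npz');im=z['im'];p=dict(camera_matrix=z['K'],xyz=z['t'],rotation=z['R'])
m=cv2.inRange(cv2.cvtColor(im,cv2.COLOR_BGR2HSV),(105,130,60),(130,255,255))
m[:,:290]=0;m[:,355:]=0;m[:203]=0;m[275:]=0
q=cv2.findNonZero(m).reshape(-1,2)
rows=[(v,q[q[:,1]==v][:,0].min(),q[q[:,1]==v][:,0].max()) for v in range(q[:,1].min(),q[:,1].max()+1)]
print(rows[::4],rows[-1])
P=np.array([onz(p,(a+b)/2,v,.126,True) for v,a,b in rows[3:-3]])
e=P[-1]-P[0];print('ends',P[0],P[-1],np.linalg.norm(e),'yaw',np.arctan2(-e[1],-e[0]),np.arctan2(e[1],e[0]))
print('mid',onz(p,*[(q[:,i].min()+q[:,i].max())/2 for i in(0,1)],.126,True))
t=np.load('last_top.npz');pt=dict(camera_matrix=t['K'],xyz=t['t'],rotation=t['R'])
print(cross(ray(pt,413.87,255.7),ray(p,q[:,0].mean(),(q[:,1].min()+q[:,1].max())/2,True)))
s=observe();w=s['orientation'];print('tool yaw',2*np.arctan2(w[2],w[1]))
E
```

```text
[(206, np.int32(317), np.int32(325)), (210, np.int32(315), np.int32(327)), (214, np.int32(314), np.int32(328)), (218, np.int32(314), np.int32(328)), (222, np.int32(314), np.int32(328)), (226, np.int32(314), np.int32(328)), (230, np.int32(314), np.int32(328)), (234, np.int32(314), np.int32(328)), (238, np.int32(314), np.int32(328)), (242, np.int32(314), np.int32(328)), (246, np.int32(314), np.int32(328)), (250, np.int32(315), np.int32(328)), (254, np.int32(314), np.int32(328)), (258, np.int32(315), np.int32(327))] (259, np.int32(315), np.int32(327))
ends [ 0.51709603 -0.37491039  0.126     ] [ 0.54244359 -0.4049731   0.126     ] 0.039322580576484155 yaw 2.2713036684641477 -0.8702889851256453
mid [ 0.52953934 -0.38966886  0.126     ]
(array([ 0.52661207, -0.38615592,  0.14196085]), np.float64(3.18244986627762e-05))
tool yaw 2.2713941940917586
```

Request:
send_rows:
  motion:
    - [-0.06, 0, 0.29, 0, 0, 0, 60]
    - [0, 0, 0.29, 0, 0, 0, 60]
    - [0, 0, 0.29, 0, 0, 0, 60]
    - [0, 0, 0.29, 0, 0, 0, 60]
    - [0, 0, 0.29, 0, 0, 0, 60]
    - [0, 0, 0.29, 0, 0, 0, 60]
    - [0, 0, 0.29, 0, 0, 0, 60]
    - [0, 0, 0.29, 0, 0, 0, 60]
    - [0, 0, 0.29, 0, 0, 0, 60]
    - [0, 0, 0.2, 0, 0, 0, 60]
    - [0, 0, 0.1, 0, 0, 0, 60]
    - [0, 0, 0, 0, 0, 0, 60]
  newtons: 40

```text
time: 5.35
tcp_pos: [0.5296, -0.3906, 0.1213]
orientation: [-0.0, 0.421, 0.907, 0.0]
ft_force: [0.4, 0.3, -0.3]
grip_width: 0.0597
grasp_force: 0.0
```

Request:
send_rows:
  motion:
    - [0, 0, 0, 0, 0, 0, 0]
    - [0, 0, 0, 0, 0, 0, 0]
    - [0, 0, 0, 0, 0, 0, 0]
    - [0, 0, 0, 0, 0, 0, 0]
    - [0, 0, 0, 0, 0, 0, 0]
    - [0, 0, 0, 0, 0, 0, 0]
    - [0, 0, 0, 0, 0, 0, 0]
    - [0, 0, 0, 0, 0, 0, 0]
    - [0, 0, 0, 0, 0, 0, 0]
    - [0, 0, 0, 0, 0, 0, 0]

```text
time: 6.35
tcp_pos: [0.5298, -0.3907, 0.122]
orientation: [0.0, 0.421, 0.907, 0.0]
ft_force: [0.3, 0.3, 0.8]
grip_width: 0.0135
grasp_force: 40.0
```

```bash
python3 - <<'E'
from h import *
t=np.load('last_top.npz');it=t['im'];pt=dict(camera_matrix=t['K'],xyz=t['t'],rotation=t['R'])
h=cv2.cvtColor(it,cv2.COLOR_BGR2HSV)
# marks (crop px/4+offset)
x0,y0=200,185
W=[(190,82),(145,221)];B=[(94,141),(241,161)]
for n,M in(('w',W),('b',B)):
    a,b=[onz(pt,x0+u/4-.4,y0+v/4-.4,.122) for u,v in M];e=a-b
    print(n,a,b,(a+b)/2,np.linalg.norm(e),'yaw',np.arctan2(e[1],e[0]))
# dispenser yaw: black top left edge & right edge
for a,b in[((60,74),(81,254)),((258,50),(282,232)),((60,74),(258,50))]:
    A,C=[onz(pt,x0+u/4,y0+v/4,.122) for u,v in(a,b)];e=A-C;print('edge',np.arctan2(e[1],e[0]),np.linalg.norm(e))
E
```

```text
w [0.63466859 0.00464555 0.122     ] [0.55225151 0.02802901 0.122     ] [0.59346005 0.01633728 0.122     ] 0.08567007833610307 yaw -0.27645592096566424
b [0.59831801 0.05965734 0.122     ] [ 0.58907445 -0.02690296  0.122     ] [0.59369623 0.01637719 0.122     ] 0.08705244463276325 yaw 1.4644119414104995
edge 0.1542400887052646 0.10658410196090752
edge 0.16497050577100683 0.10800116570292896
edge 1.7210611141524061 0.11702749006244481
```

Request:
send_rows:
  motion:
    - [0, 0, -0.2, 0, 0, 0, 0]
    - [0, 0, -0.5, 0, 0, 0, 0]
    - [0, 0, -0.5, 0, 0, 0, 0]
    - [0, 0, -0.5, 0, 0, 0, 0]
    - [0, 0, -0.5, 0, 0, 0, 0]
    - [0, 0, -0.5, 0, 0, 0, 0]
    - [0, 0, -0.5, 0, 0, 0, 0]
    - [0, 0, -0.5, 0, 0, 0, 0]
    - [0.2, 0.26, 0, 0, 0, 0, 0]
    - [0.4, 0.52, 0, 0, 0, 0, 0]
    - [0.4, 0.52, 0, 0, 0, 0, 0]
    - [0.4, 0.52, 0, 0, 0, 0, 0]
    - [0.4, 0.52, 0, 0, 0, 0, 0]
    - [0.4, 0.52, 0, 0, 0, 0, 0]
    - [0.4, 0.52, 0, 0, 0, 0, 0]
    - [0.4, 0.52, 0, 0, 0, 0, 0]
    - [0.4, 0.52, 0, 0, 0, 0, 0]
    - [0.4, 0.52, 0, 0, 0, 0, 0]
    - [0.2, 0.26, 0, 0, 0, 0, 0]
    - [0, 0, 0, 0, 0, 0, 0]

```text
time: 8.35
tcp_pos: [0.5991, -0.068, 0.3063]
orientation: [-0.0, 0.42, 0.908, -0.0]
ft_force: [0.4, -0.6, -2.4]
grip_width: 0.0138
grasp_force: 40.0
```

```bash
python3 - <<'E'
from h import *
s=observe();w=s['orientation'];print(s['time'],s['tcp_pos'],2*np.arctan2(w[2],w[1]),s['ft_force'],s['grip_width'],s['qpos'])
im,d,p=grab('wrist','w2.png');print({k:np.round(np.array(v),4).tolist() for k,v in p.items()})
E
```

```text
8.35 [ 0.59907791 -0.06802837  0.30629352] 2.2753761782957658 [ 0.43813437 -0.55435648 -2.38891923] 0.01380165547993307 [-1.55485952e-01 -4.99352866e-02  1.50124224e+00  2.33112595e-04
  1.69116337e+00 -8.60037914e-01]
{'camera_matrix': [[371.6483, 0.0, 320.7218], [0.0, 371.6483, 236.4456], [0.0, 0.0, 1.0]], 'xyz': [0.5477, -0.0066, 0.452], 'rotation': [0.1357, 0.929, 0.3409, 0.0492]}
```

View pics/w2.png

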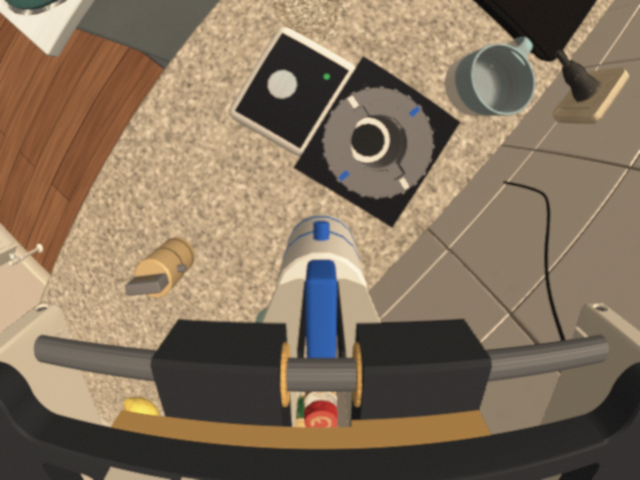

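The wrist view shows the ring centred at about (378,142). Its white marks are at (352,102) and (405,183) and its blue marks at (415,111) and (343,175). The cartridge pin is at (321,230). Next I'll measure the marks and check the camera bias against the pin.

```bash
cat > ring.py <<'E'
from h import *
def marks(im,boxes):
    h=cv2.cvtColor(im,cv2.COLOR_BGR2HSV); out={}
    for n,(u,v,r) in boxes.items():
        sub=h[v-r:v+r+1,u-r:u+r+1].astype(float)
        if n[0]=='b': w=((sub[...,0]>100)&(sub[...,0]<130)&(sub[...,1]>110))*1.
        else: w=np.clip(sub[...,2]-165,0,None)*(sub[...,1]<60)
        yy,xx=np.mgrid[v-r:v+r+1,u-r:u+r+1]; out[n]=((w*xx).sum()/w.sum(),(w*yy).sum()/w.sum())
    return out
E
python3 - <<'E'
from ring import *
z=np.load('last_wrist.npz');im=z['im'];p=dict(camera_matrix=z['K'],xyz=z['t'],rotation=z['R'])
t=np.load('last_top.npz');it=t['im'];pt=dict(camera_matrix=t['K'],xyz=t['t'],rotation=t['R'])
mw=marks(im,dict(w1=(352,102,9),w2=(405,183,9),b1=(415,111,9),b2=(343,175,9)))
mt=marks(it,dict(w2=(247,205,5),w1=(236,240,5),b1=(223,220,5),b2=(260,225,5)))
print(mw,mt)
for k in mw: print(k,cross(ray(p,*mw[k],True),ray(pt,*mt[k])))
for Z in(.120,.125,.130):
  for q,M,f in((p,mw,True),(pt,mt,False)):
    P={k:onz(q,*M[k],Z,f) for k in M}
    e=P['w1']-P['w2'];b=P['b1']-P['b2']
    print(Z,f,'wc',((P['w1']+P['w2'])/2)[:2],'bc',((P['b1']+P['b2'])/2)[:2],np.linalg.norm(e),np.linalg.norm(b),'yaw',np.arctan2(e[1],e[0]),np.arctan2(b[1],b[0])-1.745+np.pi)
s=observe();T=np.array(s['tcp_pos']);a=2.2754;pin=T+[.033*np.cos(a),.033*np.sin(a),-.048]
mp=marks(im,dict(bp=(321,230,9)))['bp'];print('pin seen',mp,onz(p,*mp,pin[2],True),'expected',pin)
E
```

```text
{'w1': (np.float64(352.7524169819252), np.float64(101.54098360655738)), 'w2': (np.float64(403.83250717453694), np.float64(183.04826506652753)), 'b1': (np.float64(414.15909090909093), np.float64(111.04545454545455)), 'b2': (np.float64(343.6521739130435), np.float64(175.08695652173913))} {'w2': (np.float64(247.8091603053435), np.float64(204.793893129771)), 'w1': (np.float64(236.03980099502488), np.float64(239.59203980099502)), 'b1': (np.float64(223.375), np.float64(219.75)), 'b2': (np.float64(259.75), np.float64(225.0))}
w1 (array([0.5538983 , 0.03276435, 0.09333366]), np.float64(0.0013396217773176328))
w2 (array([0.63693719, 0.00496511, 0.1152888 ]), np.float64(0.00236121165801635))
b1 (array([0.5972598 , 0.05733802, 0.13500246]), np.float64(0.0015773318158249611))
b2 (array([ 0.58995894, -0.0256096 ,  0.11482951]), np.float64(0.001349226607898997))
0.12 True wc [0.59467842 0.01796622] bc [0.5947084  0.01801308] 0.08700354378579583 0.08686950547197182 yaw 2.856527600219999 2.857862569370628
0.12 False wc [0.59432545 0.01562114] bc [0.59381475 0.01648555] 0.08628564727409119 0.08639723072344714 yaw 2.8520346419311986 2.852883912218914
0.125 True wc [0.59397091 0.01759656] bc [0.59400044 0.01764272] 0.08569318243966369 0.08556116287838349 yaw 2.856527600219999 2.8578625693706283
0.125 False wc [0.59389564 0.01483616] bc [0.59338686 0.01569732] 0.08596163675661822 0.08607280119989022 yaw 2.852034641931198 2.852883912218915
0.13 True wc [0.5932634 0.0172269] bc [0.59329248 0.01727235] 0.08438282109353164 0.08425282028479518 yaw 2.856527600219999 2.8578625693706283
0.13 False wc [0.59346583 0.01405117] bc [0.59295896 0.01490909] 0.08563762623914536 0.08574837167633335 yaw 2.852034641931198 2.8528839122189154
pin seen (np.float64(321.16803278688525), np.float64(230.36475409836066)) [ 0.58281552 -0.04794564  0.25842587] expected [ 0.57759908 -0.044205    0.25842587]
```

Request:
send_rows:
  motion:
    - [0.34, 0.25, 0, 0, 0, 0, 0]
    - [0.34, 0.25, 0, 0, 0, 0, 0]
    - [0.34, 0.25, 0, 0, 0, 0, 0]
    - [0.34, 0.26, 0, 0, 0, 0, 0]
    - [0, 0, 0, 0, 0, -0.9, 0]
    - [0, 0, 0, 0, 0, -0.9, 0]
    - [0, 0, 0, 0, 0, -0.9, 0]
    - [0, 0, 0, 0, 0, -0.9, 0]
    - [0, 0, 0, 0, 0, -0.9, 0]
    - [0, 0, 0, 0, 0, -0.9, 0]
    - [0, 0, 0, 0, 0, -0.9, 0]
    - [0, 0, 0, 0, 0, -0.9, 0]
    - [0, 0, 0, 0, 0, -0.9, 0]
    - [0, 0, 0, 0, 0, -0.23, 0]
    - [0, 0, 0, 0, 0, 0, 0]
    - [0, 0, 0, 0, 0, 0, 0]

```text
time: 10.0
tcp_pos: [0.5937, 0.014, 0.3068]
orientation: [-0.0, 0.144, 0.99, -0.0]
ft_force: [0.2, -0.6, -2.0]
grip_width: 0.0135
grasp_force: 40.0
```

```bash
cat > st.py <<'E'
from h import *
s=observe();w=s['orientation'];print(round(s['time'],2),np.round(s['tcp_pos'],4),'yaw %.4f'%(2*np.arctan2(w[2],w[1])%6.2832),np.round(s['ft_force'],1),np.round(s['wrist_torque'],2),s['grip_width'])
E
python3 st.py
python3 - <<'E'
from h import *
im,d,p=grab('wrist'); im2,_,_=grab('top')
cv2.imwrite('pics/c2.png',np.hstack([im[:,:],cv2.resize(im2[190:260,200:290],(617,480),interpolation=2)])[:, :1257:2][::2])
cv2.imwrite('pics/w3.png',im)
E
```

```text
10.0 [0.5937 0.014  0.3068] yaw 2.8524 [ 0.2 -0.6 -2. ] [ 0.1  -0.12  0.  ] 0.013546224090884138
```

View pics/w3.png

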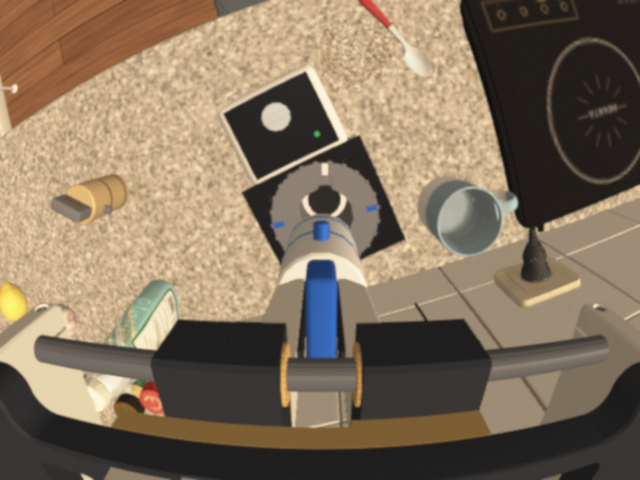

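The white mark is at (325,168), the blue marks at (278,225) and (371,209), and the pin at (321,230). I'll recompute the well centre from the blue marks.

```bash
python3 - <<'E'
from ring import *
z=np.load('last_wrist.npz');im=z['im'];p=dict(camera_matrix=z['K'],xyz=z['t'],rotation=z['R'])
M=marks(im,dict(w1=(325,168,8),b1=(371,209,8),b2=(278,225,8),bp=(321,230,8)));print(M)
T=np.array(observe()['tcp_pos']);a=2.8524;u=np.array([np.cos(a),np.sin(a)]);n=np.array([np.sin(a),-np.cos(a)])
for Z in(.120,.125,.13):
    P={k:onz(p,*M[k],Z,True)[:2] for k in M};c=(P['b1']+P['b2'])/2;e=P['w1']-c;b=P['b1']-P['b2']
    print(Z,c,'yaw w',np.arctan2(e[1],e[0]),'b',np.arctan2(b[1],b[0])+np.pi-1.745-0,np.linalg.norm(e),np.linalg.norm(b),'rel tcp along x,y tool',(c-T[:2])@u,(c-T[:2])@n)
Zp=T[2]-.048;q=onz(p,*M['bp'],Zp,True)[:2]-T[:2];print('pin rel',q@u,q@n)
# tool axis (tcp) pixel at several heights
E
```

```text
{'w1': (np.float64(324.4456383172464), np.float64(168.88727007830997)), 'b1': (np.float64(371.35714285714283), np.float64(208.0)), 'b2': (np.float64(278.5238095238095), np.float64(224.28571428571428)), 'bp': (np.float64(321.092), np.float64(230.104))}
0.12 [0.59471468 0.01791771] yaw w 2.8593443907036193 b 2.8559993050699264 0.043546141784353364 0.08717412191445678 rel tcp along x,y tool 0.00010842684283447084 0.003772988740606807
0.125 [0.59355138 0.0182099 ] yaw w 2.85934439070362 b 2.8559993050699273 0.0428912334600432 0.08586307446531798 rel tcp along x,y tool 0.0013067555456940914 0.0037212987238381904
0.13 [0.59238807 0.0185021 ] yaw w 2.8593443907036202 b 2.8559993050699273 0.042236325135733034 0.08455202701617914 rel tcp along x,y tool 0.002505084248553713 0.0036696087070695774
pin rel 0.02559669886585618 0.0003761920717827773
```

Request:
send_rows:
  motion:
    - [0.014, 0.064, 0.2, 0, 0, -0.07, 0]
    - [0, 0, 0.4, 0, 0, 0, 0]
    - [0, 0, 0.3, 0, 0, 0, 0]
    - [0, 0, 0.1, 0, 0, 0, 0]
    - [0, 0, 0, 0, 0, 0, 0]
    - [0, 0, 0, 0, 0, 0, 0]

```text
time: 10.7
tcp_pos: [0.5942, 0.0178, 0.2576]
orientation: [0.0, 0.141, 0.99, 0.0]
ft_force: [-0.7, -0.2, -1.8]
grip_width: 0.0137
grasp_force: 40.0
```

```bash
python3 st.py
```

```text
10.7 [0.5942 0.0178 0.2576] yaw 2.8593 [-0.7 -0.2 -1.8] [ 0.08 -0.14 -0.02] 0.013718330105875988
```

Request:
send_rows:
  motion:
    - [0, 0, 0.1, 0, 0, 0, 0]
    - [0, 0, 0.1, 0, 0, 0, 0]
    - [0, 0, 0.1, 0, 0, 0, 0]
    - [0, 0, 0.1, 0, 0, 0, 0]
    - [0, 0, 0.1, 0, 0, 0, 0]
    - [0, 0, 0, 0, 0, 0, 0]

```text
time: 11.3
tcp_pos: [0.5936, 0.0178, 0.2309]
orientation: [-0.001, 0.141, 0.99, -0.0]
ft_force: [-1.3, 1.6, -3.1]
grip_width: 0.0141
grasp_force: 40.0
```

Request:
send_rows:
  motion:
    - [0, 0, 0.1, 0, 0, 0, 0]
    - [0, 0, 0.1, 0, 0, 0, 0]
    - [0, 0, 0.1, 0, 0, 0, 0]
    - [0, 0, 0.1, 0, 0, 0, 0]
    - [0, 0, 0, 0, 0, 0, 0]

```text
time: 11.8
tcp_pos: [0.5935, 0.0178, 0.211]
orientation: [-0.001, 0.141, 0.99, -0.0]
ft_force: [-3.8, 0.7, -3.5]
grip_width: 0.0134
grasp_force: 40.0
```

Request:
send_rows:
  motion:
    - [0, 0, 0.1, 0, 0, 0, 0]
    - [0, 0, 0.1, 0, 0, 0, 0]
    - [0, 0, 0.1, 0, 0, 0, 0]
    - [0, 0, 0, 0, 0, 0, 0]

```text
time: 12.2
tcp_pos: [0.5937, 0.0178, 0.1962]
orientation: [-0.001, 0.141, 0.99, 0.0]
ft_force: [-3.4, 0.2, -3.7]
grip_width: 0.0136
grasp_force: 40.0
```

Request:
send_rows:
  motion:
    - [0.016, 0, 0.05, 0, 0, 0, 0]
    - [0, 0, 0.05, 0, 0, 0, 0]
    - [0, 0, 0.05, 0, 0, 0, 0]
    - [0, 0, 0, 0, 0, 0, 0]

```text
time: 12.6
tcp_pos: [0.5932, 0.018, 0.189]
orientation: [-0.0, 0.141, 0.99, -0.0]
ft_force: [-1.6, -0.4, -3.3]
grip_width: 0.0136
grasp_force: 40.0
```

Request:
send_rows:
  motion:
    - [0, 0, 0.04, 0, 0, 0, 0]
    - [0, 0, 0.04, 0, 0, 0, 0]
    - [0, 0, 0.04, 0, 0, 0, 0]
    - [0, 0, 0, 0, 0, 0, 0]

```text
time: 13.0
tcp_pos: [0.5932, 0.0179, 0.183]
orientation: [-0.0, 0.141, 0.99, -0.0]
ft_force: [-1.6, -0.2, -3.3]
grip_width: 0.0136
grasp_force: 40.0
```

Request:
send_rows:
  motion:
    - [0, 0, 0.03, 0, 0, 0, 0]
    - [0, 0, 0.03, 0, 0, 0, 0]
    - [0, 0, 0.02, 0, 0, 0, 0]
    - [0, 0, 0, 0, 0, 0, 0]

```text
time: 13.4
tcp_pos: [0.5932, 0.018, 0.1792]
orientation: [-0.0, 0.141, 0.99, -0.0]
ft_force: [-2.5, 0.5, -2.8]
grip_width: 0.0138
grasp_force: 40.0
```

Request:
send_rows:
  motion:
    - [0, 0, 0.02, 0, 0, 0, 0]
    - [0, 0, 0.02, 0, 0, 0, 0]
    - [0, 0, 0.02, 0, 0, 0, 0]
    - [0, 0, 0, 0, 0, 0, 0]

```text
time: 13.8
tcp_pos: [0.5932, 0.018, 0.1763]
orientation: [-0.0, 0.141, 0.99, 0.0]
ft_force: [-3.3, 1.4, -1.4]
grip_width: 0.0135
grasp_force: 40.0
```

Request:
send_rows:
  motion:
    - [0, 0, 0.02, 0, 0, 0, 0]
    - [0, 0, 0.02, 0, 0, 0, 0]
    - [0, 0, 0, 0, 0, 0, 0]

```text
time: 14.1
tcp_pos: [0.5932, 0.018, 0.1743]
orientation: [-0.0, 0.141, 0.99, 0.0]
ft_force: [-3.6, 0.9, -1.0]
grip_width: 0.0139
grasp_force: 40.0
```

```bash
python3 st.py
```

```text
14.1 [0.5932 0.018  0.1743] yaw 2.8593 [-3.6  0.9 -1. ] [0.15 0.72 0.03] 0.013895719216891627
```

Request:
send_rows:
  motion:
    - [0.012, 0, 0.02, 0, 0, 0, 0]
    - [0, 0, 0.02, 0, 0, 0, 0]
    - [0, 0, 0, 0, 0, 0, 0]

```text
time: 14.4
tcp_pos: [0.5928, 0.0181, 0.1722]
orientation: [0.0, 0.141, 0.99, -0.0]
ft_force: [-0.5, -0.5, -2.0]
grip_width: 0.0136
grasp_force: 40.0
```

Request:
send_rows:
  motion:
    - [0, 0, 0.02, 0, 0, 0, 0]
    - [0, 0, 0.02, 0, 0, 0, 0]
    - [0, 0, 0, 0, 0, 0, 0]

```text
time: 14.7
tcp_pos: [0.5927, 0.0181, 0.1702]
orientation: [-0.0, 0.141, 0.99, 0.0]
ft_force: [-0.3, 0.1, -1.5]
grip_width: 0.0142
grasp_force: 40.0
```

```bash
python3 st.py
```

```text
14.7 [0.5927 0.0181 0.1702] yaw 2.8593 [-0.3  0.1 -1.5] [ 0.08 -0.13  0.04] 0.014179981436755893
```

Request:
send_rows:
  motion:
    - [0, 0, 0.02, 0, 0, 0, 0]
    - [0, 0, 0.02, 0, 0, 0, 0]
    - [0, 0, 0.02, 0, 0, 0, 0]
    - [0, 0, 0, 0, 0, 0, 0]

```text
time: 15.1
tcp_pos: [0.5926, 0.0181, 0.1673]
orientation: [-0.0, 0.141, 0.99, 0.0]
ft_force: [-0.7, -0.6, -2.0]
grip_width: 0.0137
grasp_force: 40.0
```

Request:
send_rows:
  motion:
    - [0, 0, 0.02, 0, 0, 0, 0]
    - [0, 0, 0.02, 0, 0, 0, 0]
    - [0, 0, 0, 0, 0, 0, 0]

```text
time: 15.4
tcp_pos: [0.5926, 0.0181, 0.1653]
orientation: [-0.0, 0.141, 0.99, -0.0]
ft_force: [0.6, 1.2, -1.8]
grip_width: 0.0136
grasp_force: 40.0
```

Request:
send_rows:
  motion:
    - [0, 0, 0.02, 0, 0, 0, 0]
    - [0, 0, 0.02, 0, 0, 0, 0]
    - [0, 0, 0, 0, 0, 0, 0]

```text
time: 15.7
tcp_pos: [0.5927, 0.0181, 0.1637]
orientation: [0.0, 0.141, 0.99, 0.0]
ft_force: [-0.9, 0.6, 2.3]
grip_width: 0.0136
grasp_force: 40.0
```

Request:
send_rows:
  motion:
    - [0, 0, 0.02, 0, 0, 0, 0]
    - [0, 0, 0, 0, 0, 0, 0]

```text
time: 15.9
tcp_pos: [0.5927, 0.0181, 0.1626]
orientation: [0.0, 0.141, 0.99, 0.0]
ft_force: [-0.8, -0.1, 3.6]
grip_width: 0.0136
grasp_force: 40.0
```

Request:
send_rows:
  motion:
    - [0, 0, 0.03, 0, 0, 0, 0]
    - [0, 0, 0.03, 0, 0, 0, 0]
    - [0, 0, 0.03, 0, 0, 0, 0]
    - [0, 0, 0.02, 0, 0, 0, 0]
    - [0, 0, 0, 0, 0, 0, 0]

```text
time: 16.4
tcp_pos: [0.5928, 0.0181, 0.1574]
orientation: [0.0, 0.141, 0.99, 0.0]
ft_force: [-2.2, 0.8, 8.6]
grip_width: 0.0139
grasp_force: 40.0
```

Request:
send_rows:
  motion:
    - [0, 0, 0.02, 0, 0, 0, 0]
    - [0, 0, 0.01, 0, 0, 0, 0]
    - [0, 0, 0, 0, 0, 0, 0]

```text
time: 16.7
tcp_pos: [0.5929, 0.0181, 0.1562]
orientation: [0.0, 0.141, 0.99, 0.0]
ft_force: [-3.0, -0.3, 9.3]
grip_width: 0.0138
grasp_force: 40.0
```

```bash
python3 st.py
```

```text
16.7 [0.5929 0.0181 0.1562] yaw 2.8593 [-3.  -0.3  9.3] [0.05 0.42 0.01] 0.013831644577484271
```

Request:
send_rows:
  motion:
    - [0.008, 0, 0.02, 0, 0, 0, 0]
    - [0, 0, 0, 0, 0, 0, 0]
    - [0, 0, 0, 0, 0, 0.4, 0]
    - [0, 0, 0, 0, 0, 0.4, 0]
    - [0, 0, 0, 0, 0, 0.4, 0]
    - [0, 0, 0, 0, 0, 0, 0]

```text
time: 17.3
tcp_pos: [0.5927, 0.0183, 0.1555]
orientation: [0.001, 0.182, 0.983, 0.0]
ft_force: [-0.4, 0.4, 11.0]
grip_width: 0.0135
grasp_force: 40.0
```

```bash
python3 st.py
```

```text
17.3 [0.5927 0.0183 0.1555] yaw 2.7745 [-0.4  0.4 11. ] [0.22 0.08 0.  ] 0.013454433410055235
```

Request:
send_rows:
  motion:
    - [0, 0, 0, 0, 0, 0.5, 0]
    - [0, 0, 0, 0, 0, 0.5, 0]
    - [0, 0, 0, 0, 0, 0.5, 0]
    - [0, 0, 0, 0, 0, 0.5, 0]
    - [0, 0, 0, 0, 0, 0.5, 0]
    - [0, 0, 0, 0, 0, 0.5, 0]
    - [0, 0, 0, 0, 0, 0.5, 0]
    - [0, 0, 0, 0, 0, 0.5, 0]
    - [0, 0, 0, 0, 0, 0.5, 0]
    - [0, 0, 0, 0, 0, 0.5, 0]
    - [0, 0, 0, 0, 0, 0, 0]

```text
time: 18.4
tcp_pos: [0.5929, 0.0186, 0.1555]
orientation: [0.001, 0.35, 0.937, 0.001]
ft_force: [-0.5, 1.8, 10.5]
grip_width: 0.0138
grasp_force: 40.0
```

```bash
python3 st.py
```

```text
18.4 [0.5929 0.0186 0.1555] yaw 2.4254 [-0.5  1.8 10.5] [ 0.5  -0.17  0.1 ] 0.013772589871873606
```

Request:
send_rows:
  motion:
    - [0, 0, 0, 0, 0, 0.5, 0]
    - [0, 0, 0, 0, 0, 0.5, 0]
    - [0, 0, 0, 0, 0, 0.5, 0]
    - [0, 0, 0, 0, 0, 0.5, 0]
    - [0, 0, 0, 0, 0, 0.5, 0]
    - [0, 0, 0, 0, 0, 0.5, 0]
    - [0, 0, 0, 0, 0, 0.5, 0]
    - [0, 0, 0, 0, 0, 0.5, 0]
    - [0, 0, 0, 0, 0, 0.5, 0]
    - [0, 0, 0, 0, 0, 0.5, 0]
    - [0, 0, 0, 0, 0, 0, 0]

```text
time: 19.5
tcp_pos: [0.5931, 0.0188, 0.1556]
orientation: [0.001, 0.508, 0.862, 0.001]
ft_force: [1.1, 4.6, 11.1]
grip_width: 0.0135
grasp_force: 40.0
```

```bash
python3 st.py
```

```text
19.5 [0.5931 0.0188 0.1556] yaw 2.0765 [ 1.1  4.6 11.1] [ 0.83 -0.57  0.04] 0.013542887550780272
```

Request:
send_rows:
  motion:
    - [0.009, 0.01, 0, 0, 0, 0.5, 0]
    - [0, 0, 0, 0, 0, 0.5, 0]
    - [0, 0, 0, 0, 0, 0.5, 0]
    - [0, 0, 0, 0, 0, 0.5, 0]
    - [0, 0, 0, 0, 0, 0.5, 0]
    - [0, 0, 0, 0, 0, 0.5, 0]
    - [0, 0, 0, 0, 0, 0.5, 0]
    - [0, 0, 0, 0, 0, 0.5, 0]
    - [0, 0, 0, 0, 0, 0.5, 0]
    - [0, 0, 0, 0, 0, 0.5, 0]
    - [0, 0, 0, 0, 0, 0, 0]

```text
time: 20.6
tcp_pos: [0.5935, 0.0192, 0.1558]
orientation: [0.001, 0.65, 0.76, 0.001]
ft_force: [2.6, 3.9, 11.5]
grip_width: 0.0138
grasp_force: 40.0
```

```bash
python3 st.py
```

```text
20.6 [0.5935 0.0192 0.1558] yaw 1.7273 [ 2.6  3.9 11.5] [ 0.5  -0.68  0.06] 0.013782048897678173
```

Request:
send_rows:
  motion:
    - [0.007, 0.009, 0, 0, 0, 0.5, 0]
    - [0, 0, 0, 0, 0, 0.5, 0]
    - [0, 0, 0, 0, 0, 0.5, 0]
    - [0, 0, 0, 0, 0, 0.5, 0]
    - [0, 0, 0, 0, 0, 0.5, 0]
    - [0, 0, 0, 0, 0, 0.5, 0]
    - [0, 0, 0, 0, 0, 0.5, 0]
    - [0, 0, 0, 0, 0, 0, 0]

```text
time: 21.4
tcp_pos: [0.5939, 0.0195, 0.1558]
orientation: [0.001, 0.737, 0.675, 0.001]
ft_force: [2.8, 2.8, 10.8]
grip_width: 0.0138
grasp_force: 40.0
```

```bash
python3 st.py
```

```text
21.4 [0.5939 0.0195 0.1558] yaw 1.4829 [ 2.8  2.8 10.8] [ 0.26 -0.82  0.08] 0.013845912579355657
```

Request:
send_rows:
  motion:
    - [0, 0, 0, 0, 0, 0.25, 0]
    - [0, 0, 0, 0, 0, 0.25, 0]
    - [0, 0, 0, 0, 0, 0, 0]

```text
time: 21.7
tcp_pos: [0.594, 0.0195, 0.1558]
orientation: [0.001, 0.749, 0.663, 0.002]
ft_force: [4.5, 2.1, 9.7]
grip_width: 0.0135
grasp_force: 40.0
```

```bash
python3 st.py
```

```text
21.7 [0.594  0.0195 0.1558] yaw 1.4486 [4.5 2.1 9.7] [ 0.31 -0.98  0.15] 0.01352448267556582
```

Request:
send_rows:
  motion:
    - [0, 0.012, 0, 0, 0, 0.25, 0]
    - [0, 0, 0, 0, 0, 0, 0]

```text
time: 21.9
tcp_pos: [0.5944, 0.0194, 0.1558]
orientation: [0.001, 0.755, 0.656, 0.001]
ft_force: [3.3, 2.0, 10.7]
grip_width: 0.0132
grasp_force: 40.0
```

```bash
python3 st.py
```

```text
21.9 [0.5944 0.0194 0.1558] yaw 1.4312 [ 3.3  2.  10.7] [ 0.3  -0.46  0.08] 0.013211535190147599
```

Request:
send_rows:
  motion:
    - [0, 0, 0, 0, 0, 0.25, 0]
    - [0, 0, 0, 0, 0, 0, 0]

```text
time: 22.1
tcp_pos: [0.5945, 0.0194, 0.1557]
orientation: [0.001, 0.76, 0.649, 0.001]
ft_force: [3.8, 2.5, 10.3]
grip_width: 0.0136
grasp_force: 40.0
```

```bash
python3 st.py
```

```text
22.1 [0.5945 0.0194 0.1557] yaw 1.4138 [ 3.8  2.5 10.3] [ 0.19 -0.66  0.14] 0.013623927715843791
```

Request:
send_rows:
  motion:
    - [0, 0, 0, 0, 0, 0.25, 0]
    - [0, 0, 0, 0, 0, 0, 0]

```text
time: 22.3
tcp_pos: [0.5946, 0.0193, 0.1558]
orientation: [0.001, 0.766, 0.643, 0.002]
ft_force: [4.5, 1.0, 9.8]
grip_width: 0.0138
grasp_force: 40.1
```

```bash
python3 st.py
```

```text
22.3 [0.5946 0.0193 0.1558] yaw 1.3964 [4.5 1.  9.8] [ 0.15 -0.93  0.27] 0.013791601378470724
```

Request:
send_rows:
  motion:
    - [0, 0, 0, 0, 0, 0.2, 0]
    - [0, 0, 0, 0, 0, 0, 0]

```text
time: 22.5
tcp_pos: [0.5947, 0.0193, 0.1558]
orientation: [0.001, 0.77, 0.638, 0.002]
ft_force: [5.9, 0.3, 9.5]
grip_width: 0.0142
grasp_force: 40.3
```

```bash
python3 st.py
```

```text
22.5 [0.5947 0.0193 0.1558] yaw 1.3828 [5.9 0.3 9.5] [ 0.01 -1.07  0.53] 0.014244306750641592
```

Request:
send_rows:
  motion:
    - [0, 0.012, 0, 0, 0, -0.4, 0]
    - [0, 0, 0, 0, 0, -0.35, 0]
    - [0, 0, -0.02, 0, 0, 0, 0]
    - [0, 0, -0.02, 0, 0, 0, 0]
    - [0, 0, -0.02, 0, 0, 0, 0]
    - [0, 0, 0, 0, 0, 0, 0]

```text
time: 23.1
tcp_pos: [0.5946, 0.0193, 0.1583]
orientation: [0.001, 0.753, 0.658, 0.001]
ft_force: [1.6, 2.4, 8.2]
grip_width: 0.0135
grasp_force: 40.0
```

```bash
python3 st.py
```

```text
23.1 [0.5946 0.0193 0.1583] yaw 1.4352 [1.6 2.4 8.2] [ 0.26 -0.31 -0.  ] 0.013473588629086942
```

Request:
send_rows:
  motion:
    - [0, 0, -0.02, 0, 0, 0, 0]
    - [0, 0, -0.02, 0, 0, 0, 0]
    - [0, 0, 0, 0, 0, 0, 0]

```text
time: 23.4
tcp_pos: [0.5945, 0.0193, 0.16]
orientation: [0.0, 0.753, 0.658, 0.001]
ft_force: [2.5, 2.3, 7.0]
grip_width: 0.0137
grasp_force: 40.0
```

```bash
python3 st.py
```

```text
23.4 [0.5945 0.0193 0.16  ] yaw 1.4353 [2.5 2.3 7. ] [ 0.3  -0.49  0.01] 0.013710422770035435
```

Request:
send_rows:
  motion:
    - [0, 0, -0.02, 0, 0, 0, 0]
    - [0, 0, 0, 0, 0, 0, 0]

```text
time: 23.6
tcp_pos: [0.5945, 0.0193, 0.1608]
orientation: [0.0, 0.753, 0.658, 0.001]
ft_force: [3.3, 2.9, 5.9]
grip_width: 0.0137
grasp_force: 40.0
```

```bash
python3 st.py
```

```text
23.6 [0.5945 0.0193 0.1608] yaw 1.4352 [3.3 2.9 5.9] [ 0.43 -0.84  0.05] 0.01371478773515598
```

Request:
send_rows:
  motion:
    - [0, 0, -0.014, 0, 0, 0, 0]
    - [0, 0, 0, 0, 0, 0, 0]

```text
time: 23.8
tcp_pos: [0.5943, 0.0193, 0.1612]
orientation: [0.0, 0.753, 0.658, 0.0]
ft_force: [4.4, 3.1, 3.1]
grip_width: 0.0136
grasp_force: 40.0
```

Request:
send_rows:
  motion:
    - [0, 0, -0.014, 0, 0, 0, 0]
    - [0, 0, 0, 0, 0, 0, 0]

```text
time: 24.0
tcp_pos: [0.5943, 0.0193, 0.1614]
orientation: [-0.0, 0.753, 0.658, 0.0]
ft_force: [5.7, 3.5, -1.3]
grip_width: 0.0138
grasp_force: 40.0
```

Request:
send_rows:
  motion:
    - [0, 0, 0, 0, 0, 0, 40]
    - [0, 0, 0, 0, 0, 0, 40]
    - [0, 0, 0, 0, 0, 0, 40]
    - [0, 0, 0, 0, 0, 0, 40]
    - [0, 0, 0, 0, 0, 0, 40]
    - [0, 0, 0, 0, 0, 0, 40]
    - [0, 0, -0.1, 0, 0, 0, 40]
    - [0, 0, -0.3, 0, 0, 0, 40]
    - [0, 0, -0.5, 0, 0, 0, 40]
    - [0, 0, -0.5, 0, 0, 0, 40]
    - [0, 0, -0.5, 0, 0, 0, 40]
    - [0, 0, -0.5, 0, 0, 0, 40]
    - [0, 0, 0, 0, 0, 0, 40]

```text
time: 25.3
tcp_pos: [0.5948, 0.0191, 0.2871]
orientation: [0.002, 0.753, 0.658, 0.002]
ft_force: [0.1, 0.5, -0.2]
grip_width: 0.04
grasp_force: 0.0
```

```bash
python3 st.py; python3 - <<'E'
from h import *
im,d,p=grab('wrist','w4.png')
E
```

```text
25.3 [0.5948 0.0191 0.2871] yaw 1.4351 [ 0.1  0.5 -0.2] [-0.05 -0.08 -0.02] 0.03998108172070071
```

View pics/w4.png

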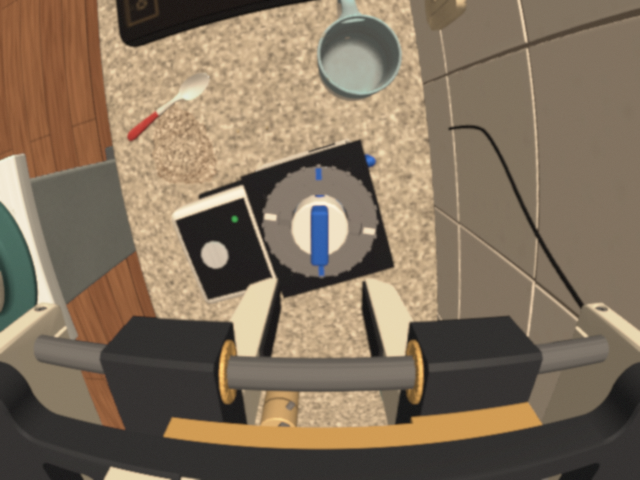

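The bar at (320,235) lines up with the blue marks at (318,174) and (321,270), and the cartridge sits flush in the ring and is released. Handing in.

```bash
python3 -c "
from bench import *
print(close_job())"
```

```text
the job is handed in; nothing more can be done
None
```

The new cartridge is locked in the well with its bar at the blue marks and the gripper is clear; I handed the job in at about 25 s, and no verdict came back.

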